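Stock the spice rack: each spare behind its twin

TASK

Move the four spare jars from the grey tray onto the empty back tier of the spice rack so that the back row repeats the order of the front row: each spare standing upright in the place straight behind the jar of its own kind. Set each one down on the tier rather than dropping it, and leave the front row standing where it is.

Things in the scene. Friction and masses are not known exactly. Their poses are not given: they have to be found in the camera images.
- spare_pot: The spare: short round plastic pot with a wide red lid, 47 mm across the lid (44 mm below it), 83 mm tall, the lid being its top 23 mm. It stands upright, loose, in one compartment of the refill tray (which one varies). Origin: centre of its underside; z up along its axis. Under 0.25 kg.
- spare_tub: The spare: stout round plastic tub with a bright green screw lid, the widest of the four kinds, 55 mm across the lid (52 mm below it), 99 mm tall, the lid being its top 20 mm. It stands upright, loose, in one compartment of the refill tray (which one varies). Origin: centre of its underside; z up along its axis. Under 0.25 kg.
- spare_glass: The spare: straight round glass spice jar with a dark brown screw cap (small green print on its flat top), 44 mm across, 105 mm tall, the cap being its top 20 mm. It stands upright, loose, in one compartment of the refill tray (which one varies). Origin: centre of its underside; z up along its axis. Under 0.25 kg.
- spare_dropper: The spare: slim brown dropper bottle: body 33 mm across and straight up to about 60 mm, then a shoulder, a 24 mm collar from 70 to 77 mm and a black rubber teat 12 mm across; 102 mm tall. It stands upright, loose, in one compartment of the refill tray (which one varies). Origin: centre of its underside; z up along its axis. Under 0.25 kg.
- front_pot: The one in use: the same article as spare_pot (same shape, 47 mm wide, 83 mm tall), standing loose on the rack's lower front tier (which place varies). Origin: centre of its underside; z up along its axis.
- front_tub: The one in use: the same article as spare_tub (same shape, 55 mm wide, 99 mm tall), standing loose on the rack's lower front tier (which place varies). Origin: centre of its underside; z up along its axis.
- front_glass: The one in use: the same article as spare_glass (same shape, 44 mm wide, 105 mm tall), standing loose on the rack's lower front tier (which place varies). Origin: centre of its underside; z up along its axis.
- front_dropper: The one in use: the same article as spare_dropper (same shape, 33 mm wide, 102 mm tall), standing loose on the rack's lower front tier (which place varies). Origin: centre of its underside; z up along its axis.
- spice_rack: Bamboo two-step rack, 296 (y) x 184 (x) mm, fixed. Origin: underside centre; x away from robot, front to back; y along the rows. Front tier: 12 mm up, full, row at x=-46. Back tier: 50 mm up, empty, row at x=+47. Wires (24 mm high, rails 17) part each tier into 4 places 66 mm wide, middles at y=-105, -35, +35, +105, back straight behind front. End panels 74 mm high at the back, 34 in front.
- refill_tray: Narrow grey plastic tray, 263 mm along its y (279 over the end grips), 74 mm along its x, rim 29 mm high, fixed, before the rack. Origin: centre of its underside; y along the row, z up. Floor 3 mm thick; four compartments at y about -97, -32, +32, +97 mm, one spare in each. Left of it all (world y over 0.30, x over 0.42 m) stands a cabinet 0.34 m high: keep the arm clear.
Mind the look-alikes: they are no part of the job. Leave any blue look-alike of the spare_pot alone.

How it is judged:
By the outcome, as a careful person would: the job done as asked, in the order asked, and still so for the second after the job is handed in, with the robot touching nothing.
It also fails if it takes over 93 s, if anything falls off the work surface, if the arm or the gripper's body presses on something with over 40 N, if the wrist force passes 120 N, or if a joint passes its speed limit or range.

ROBOT

A 6-joint arm with a two-finger parallel gripper is mounted at the origin on a cart in front of the work surface, level with it; the furniture and walls round the work are solid. World frame = base frame: x ahead of the robot, y to its left, z up, the work surface at z = 0. Lengths are in mm, angles in rad, forces in N, time in s.
With the tool pointing down it reaches from about 350 to 875 mm from the base axis. Payload 4.2 kg.
Tool frame: the origin (TCP) lies at the very end of the fingers, on their centre line; the grasp point (between the pads) lies 19 mm behind it (r.pinch_z is the distance from the TCP to the grasp point, in mm); z points along the fingers, y is the line along which they close (so a half turn about z gives the same grasp; the last joint's range is limited). The gripper opens to 87 mm and grips with 3 to 60 N. Pads are 19 mm wide; open, the fingers measure 117 mm over their backs; the gripper's body (75 mm by 190 mm) begins 51 mm behind the grasp point.
Start: joints at [-1.031, 0.385, 0.008, 0, -1.194, -0.259], TCP at [173.219, -600.495, 222.55] pointing down, gripper open.
Joint ranges: [-3.14, 3.14], [-1.21, 2.06], [-1.07, 1.41], [-3.16, 2.05], [-2.99, -0.16], [-3.1, 3.1]. Speed limits (rad/s): [2.79, 2.79, 3.14, 3.14, 3.14, 3.14].

INTERFACE

Orientations are given as [roll, pitch, yaw] about the fixed x, y, z axes, in that order (R = Rz(yaw) Ry(pitch) Rx(roll)).
In Python, from station import r gives the robot as it stands. The module is installed in compiled form; this text tells all that it offers.
- The arm moves only by the tool step_arm, never from a script. Its argument "plan" is a list of rows, each a list of 3 entries, a list of its own where there are three numbers: the shift along the tool's x, y, z in units of 30 mm (1.0 is 30 mm), then the turn, a rotation vector about the tool's x, y, z in units of 5 degrees (1.0 is 5 degrees), then the opening, from 0 (shut) to 1 (fully open). A call has 1 to 5 rows; each row shifts and turns the commanded pose from where the row before left it, along the tool's axes as they then stand; what a row does not reach is not made up. A row lasts 1/12 s, in which the tool goes at most 41.7 mm and 7.16 degrees, less where a joint would pass 70% of its speed; a pose out of reach is approached as far as the arm can. A call with a number of a shift or a turn outside -1 to 1 is refused whole. A call with a gripper value outside its range is refused whole. The fingers move at their own pace and stop on an object; "newtons" is the grip in N (left out, the last holds). Time passes only in rows, so rows that do not move let the fingers close. It gives the time, the measured TCP pose, the force, the opening and the grip force at its end, in the units of the state.
- r.sense(): the state, without advancing time (a new reading comes with each control period).
- r.snapshot(name): name is "side" or "top" or "wrist"; returns a dict with "color" (400x640x3 uint8, red, green, blue), "camera_matrix" (3x3 intrinsics, pixels), "xyz" and "orientation" of the camera in the world; the wrist camera has in their place "T_tool_cam" (4x4, takes a point from camera to tool coordinates, whose origin is the TCP and whose axes are the flange's). Camera axes: x right, y down, z forward; pixel columns grow to the right and rows downward; lengths in mm; the calibration is good to about 2 mm. A picture is of the moment at which its call begins: read the wrist's pose just before it. There is no depth.
- r.close_job(): hands the job in; it is judged then, once.
Trained networks look in the newest picture that a camera, given by its name, has taken for a name from the list of things; names that differ only in an ending like _2 or _b are one class to them, and where a whole thing is asked for, a point or a joint stands for the part that bears it (a point fixed in the world has none). Each returns a list of dicts, best first, with "conf" (0 to 1); they miss things now and then, are a little off and sometimes report something else, mostly with a low value. They report only what shows in the picture. A call takes as long as a camera call. They do not tell look-alikes from the thing itself.
- r.search_frame(name, camera): "rect" ([left, top, right, bottom] in pixels, round what is visible of it).
- r.regions_of(name, camera): "pixels" (400x640 bool, what is visible of it) and "rect" ([left, top, right, bottom] in pixels, round what is visible of it).
The state is a dict: "clock": time; "joint_pos": joint angles; "qvel": joint speeds; "effort": joint torques, N m; "ee_pos": TCP position; "eef_rot": TCP orientation; "force": force on the tool from outside, world axes, zero at the start; "torque": the same for the moment, N m; "opening": finger opening in mm; "finger_force": force on a finger pad.
Only numpy, scipy, OpenCV 4.12 (cv2) and the standard library are available. Lean on these libraries where they do the work, as an engineer would, in place of code of your own. Each camera call takes 0.05 s, during which the arm holds its last target. There are 200 camera calls.

## Working session

There is one attempt and no reset: what is moved stays moved. The work goes in short steps, Python scripts to look and compute and a tool call to move; the robot and the scene stay as the last step left them, time stands still between calls to the robot, and variables do not carry over. Pictures are saved under pics/ and viewed, at most 14 in all, crops included, and the job is handed in when it is done.

Besides the shell and the picture viewer there is one more tool, called after ">>>" as name(argument=value, ...), one argument or row to a line, values as JSON. step_arm: Moves the arm, as the interface text tells. Shifts and turns lie within -1 to 1; 1 stands for 30 mm of shift or 5 degrees of turn. Its arguments: {"type":"object","properties":{"plan":{"type":"array"},"newtons":{"type":"number"}},"required":["plan"]}

```bash
mkdir -p pics; ls; python3 - <<'E'
from station import r
import cv2
s=r.sense(); print(s)
for c in("top","side"):
    d=r.snapshot(c); cv2.imwrite(f"pics/{c}0.png",d["color"][:,:,::-1])
    print(c,d["camera_matrix"].tolist(),d["xyz"],d["orientation"])
    for n in ["spare_pot","spare_tub","spare_glass","spare_dropper","spice_rack","refill_tray"]:
        for q in r.search_frame(n,c): print(n,[round(v) for v in q["rect"]],round(q["conf"],2))
E
```

```text
pics
{'clock': 0.0, 'joint_pos': array([-1.03140155e+00,  3.85536860e-01,  6.62753605e-03, -4.95231890e-04,
       -1.19396059e+00, -2.58620756e-01]), 'qvel': array([ 1.36449100e-03, -2.18415962e-03,  6.65770403e-05,  5.82028219e-04,
       -1.17784495e-03, -3.14869507e-04]), 'effort': array([ 5.20945869e-04, -3.90673649e+01,  1.87403494e+01,  4.21956897e+00,
        1.08963187e-02, -2.04888597e-04]), 'ee_pos': array([ 173.0547514 , -599.94775497,  221.47269766]), 'eef_rot': array([ 3.13947032e+00, -8.55219167e-05, -2.86100125e+00]), 'force': array([-0.1508365 ,  0.99688107,  0.24200977]), 'torque': array([-0.03088487,  0.01791827,  0.01417583]), 'finger_force': 0.0, 'opening': 86.88704594555568}
top [[363.7235436326556, 0.0, 318.4061410148268], [0.0, 363.7235436326556, 199.39445985910692], [0.0, 0.0, 1.0]] [495.21558378  26.32733834 907.73066296] [-3.09784952  0.01534656 -1.60100411]
spare_pot [364, 212, 388, 233] 0.72
spare_pot [294, 228, 320, 251] 0.67
spare_tub [323, 228, 347, 255] 0.64
spare_glass [239, 227, 265, 252] 0.82
spare_glass [328, 171, 346, 185] 0.63
spare_dropper [267, 231, 286, 244] 0.76
spice_rack [261, 119, 389, 199] 0.96
refill_tray [234, 222, 356, 258] 0.9
side [[363.018586051965, 0.0, 318.4838607178592], [0.0, 363.018586051965, 198.81582659130626], [0.0, 0.0, 1.0]] [283.19545214 436.95131373 730.79573389] [-2.53526646 -0.01110982 -2.53193493]
spare_pot [342, 210, 366, 249] 0.93
spare_pot [366, 163, 390, 190] 0.7
spare_tub [358, 185, 386, 226] 0.83
spare_glass [307, 253, 329, 295] 0.84
spare_dropper [323, 237, 343, 267] 0.67
spare_dropper [268, 192, 292, 235] 0.26
spice_rack [220, 117, 358, 252] 0.76
refill_tray [292, 203, 391, 308] 0.67
```

```bash
python3 - <<'E'
import cv2,numpy as np
t=cv2.imread("pics/top0.png")[95:275,210:410]; s=cv2.imread("pics/side0.png")[100:310,200:400]
a=cv2.resize(t,None,fx=2,fy=2,interpolation=2) if 0 else cv2.resize(t,(400,360),interpolation=cv2.INTER_CUBIC)
b=cv2.resize(s,(400,420),interpolation=cv2.INTER_CUBIC)
o=np.zeros((420,800,3),np.uint8); o[:360,:400]=a;o[:,400:]=b
cv2.imwrite("pics/a.png",o)
E
```

```text
(no output)
```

View pics/a.png

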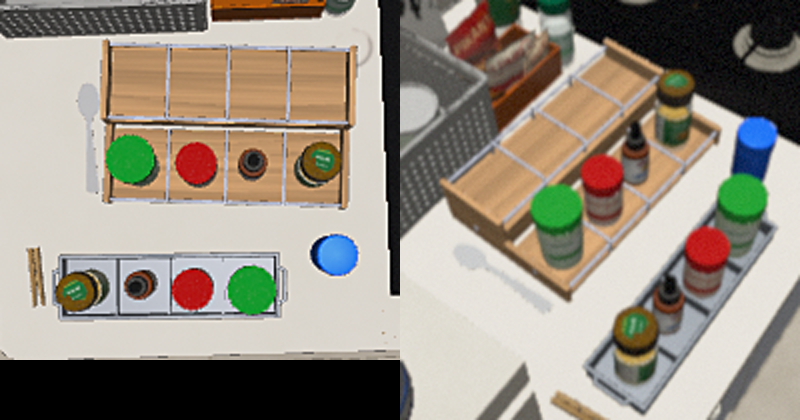

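View pics/top0.png

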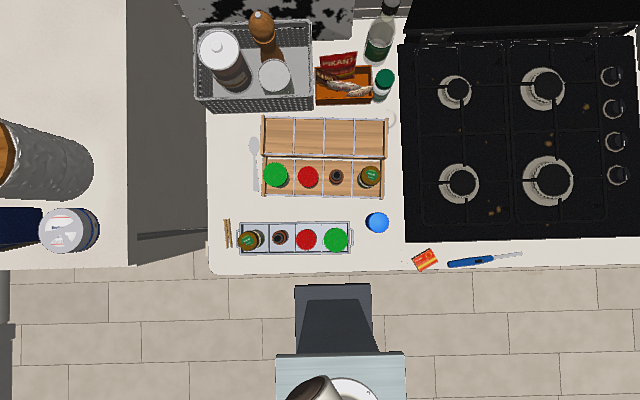

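The top crop and the full top view show the layout.
- **Front row**, from the left (+y): tub (275,175), pot (308,177), dropper (337,176), glass (369,177).
- **Tray**, from the left: glass (250,240), dropper (281,238), red pot (307,240), tub (335,240).
- **Pot candidates:** red (307,240) and blue (377,222). The red one, standing in the tray, fits the description and shows clearly in the enlarged crop. The blue one is the look-alike, so I leave it.

Next I measure positions from the two views.

```bash
cat > h.py <<'E'
import numpy as np, cv2
from scipy.spatial.transform import Rotation as Ro
from scipy.optimize import least_squares
from station import r
SH={"pot":[(0,22),(60,22),(60,23.5),(83,23.5)],"tub":[(0,26),(79,26),(79,27.5),(99,27.5)],"glass":[(0,22),(105,22)],"dropper":[(0,16.5),(60,16.5),(77,12),(102,6)]}
A=np.linspace(0,2*np.pi,48)
def cam(d,s=None):
    K=d["camera_matrix"]
    if "T_tool_cam" in d:
        T=np.eye(4);T[:3,:3]=Ro.from_euler("xyz",s["eef_rot"]).as_matrix();T[:3,3]=s["ee_pos"];T=T@d["T_tool_cam"]
        return K,T[:3,:3],T[:3,3]
    return K,Ro.from_euler("xyz",d["orientation"]).as_matrix(),np.array(d["xyz"])
def proj(c,P):
    K,R,t=c; q=(np.atleast_2d(P)-t)@R@K.T
    return q[:,:2]/q[:,2:]
def ray(c,uv,z):
    K,R,t=c; v=R@np.linalg.solve(K,[*uv,1]); return t+v*(z-t[2])/v[2]
def cyl(k,p): return np.vstack([np.c_[p[0]+q*np.cos(A),p[1]+q*np.sin(A),np.full(48,p[2]+z)] for z,q in SH[k]])
def bbox(k,p,c):
    u=proj(c,cyl(k,p)); return np.r_[u.min(0),u.max(0)]
def fit(k,obs,p0):  # obs: list of (cam, rect)
    f=lambda p:np.concatenate([bbox(k,p,c)-q for c,q in obs])
    s=least_squares(f,p0,loss="soft_l1"); return s.x,s.fun
E
python3 - <<'E'
from h import *
C={n:cam(r.snapshot(n)) for n in("top","side")}
kinds={"glass":250,"dropper":281,"pot":307,"tub":335}
fr={"tub":275,"pot":308,"dropper":337,"glass":369}
for pre,D,row in(("spare",kinds,240),("front",fr,177)):
  for k,u in D.items():
    p0=ray(C["top"],(u,row),100); p0[2]=5; obs=[]
    for n in C:
        e=proj(C[n],p0+[0,0,60])[0]
        qs=[q for q in r.search_frame(pre+"_"+k,n) if np.hypot(*((np.array(q["rect"])[:2]+np.array(q["rect"])[2:])/2-e))<16]
        if qs: obs.append((C[n],np.array(qs[0]["rect"],float)))
    if obs:
        p,f=fit(k,obs,p0); print(pre,k,len(obs),p.round(),f.round(1))
    else: print(pre,k,"none",p0.round())
for n,z in((( 261,119),50),((389,119),50),((261,199),20),((389,199),20)): print(n,ray(C["top"],n,z).round())
d=r.snapshot("wrist");print(d["camera_matrix"],d["T_tool_cam"].round(3))
E
```

```text
spare glass 2 [447. 196. -15.] [-0.7  0.4  3.7 -0.3 -0.1 -0.8 -0.   1.6]
spare dropper 2 [446. 138.   3.] [-0.3 -0.9  0.3  0.1 -0.9 -0.7  2.9  1.6]
spare pot 2 [442.  70.   8.] [ 0.6 -0.5 -0.7  0.4 -4.2  0.6  3.4 -0.6]
spare tub 2 [435.   5.   1.] [-0.5  1.9  1.5 -0.6 -1.5 -1.2  0.3  6. ]
front tub 1 [ 651.   68. -128.] [-0.6  0.3  0.6 -0.3]
front pot 2 [584.  60.  10.] [-0.   0.8 -0.1 -1.2 -0.6  0.2  0.8 -0.3]
front dropper 2 [589. -12.  -8.] [ 4.1 -0.3 -0.6  1.2 -0.5 -1.2 -0.1  1.9]
front glass 2 [577. -80.  17.] [-3.4 -0.8 -0.  -1.6  1.7  0.9  3.1 -0.6]
(261, 119) [730. 170.  50.]
(389, 119) [ 719. -135.   50.]
(261, 199) [540. 179.  20.]
(389, 199) [ 530. -133.   20.]
[[299.03419651   0.         323.43253568]
 [  0.         299.03419651 200.29297223]
 [  0.           0.           1.        ]] [[ 0.0000e+00 -9.6900e-01 -2.4700e-01  6.7054e+01]
 [ 1.0000e+00 -0.0000e+00  2.0000e-03  6.5300e-01]
 [-2.0000e-03 -2.4700e-01  9.6900e-01 -1.6294e+02]
 [ 0.0000e+00  0.0000e+00  0.0000e+00  1.0000e+00]]
```

>>> step_arm(
  plan=[
    [[0, 0, -0.1], [0, 0, -0.985], 1],
    [[0, 0, -0.1], [0, 0, -0.985], 1],
    [[0, 0, -0.1], [0, 0, -0.985], 1],
    [[0, 0, -0.1], [0, 0, -0.985], 1],
    [[0, 0, -0.1], [0, 0, -0.985], 1],
  ],
)

```text
clock: 2.07
ee_pos: [173.2, -600.5, 237.7]
eef_rot: [3.142, -0.0, -2.427]
force: [-0.3, 0.3, -0.4]
opening: 87.2
finger_force: 0.0
```

>>> step_arm(
  plan=[
    [[0, 0, -0.1], [0, 0, -0.985], 1],
    [[0, 0, -0.1], [0, 0, -0.985], 1],
    [[0, 0, -0.1], [0, 0, -0.985], 1],
    [[0, 0, -0.1], [0, 0, -0.985], 1],
    [[0, 0, -0.1], [0, 0, -0.985], 1],
  ],
)

```text
clock: 2.48
ee_pos: [173.2, -600.5, 252.7]
eef_rot: [3.142, -0.0, -1.997]
force: [0.4, -0.1, -0.0]
opening: 86.9
finger_force: 0.0
```

>>> step_arm(
  plan=[
    [[0, 0, -0.1], [0, 0, -0.985], 1],
    [[0, 0, -0.1], [0, 0, -0.985], 1],
    [[0, 0, -0.1], [0, 0, -0.985], 1],
    [[0, 0, -0.1], [0, 0, -0.985], 1],
    [[0, 0, -0.1], [0, 0, -0.985], 1],
  ],
)

```text
clock: 2.9
ee_pos: [173.2, -600.5, 267.7]
eef_rot: [3.142, 0.0, -1.567]
force: [-0.3, 0.4, -0.7]
opening: 87.0
finger_force: 0.0
```

>>> step_arm(
  plan=[
    [[-1, -0.58, 0], [0, 0, 0], 1],
    [[-1, -0.58, 0], [0, 0, 0], 1],
    [[-1, -0.58, 0], [0, 0, 0], 1],
    [[-1, -0.58, 0], [0, 0, 0], 1],
    [[-1, -0.58, 0], [0, 0, 0], 1],
  ],
)

```text
clock: 3.32
ee_pos: [260.7, -449.2, 267.6]
eef_rot: [-3.141, -0.0, -1.572]
force: [-0.1, -0.1, -0.0]
opening: 86.7
finger_force: 0.0
```

>>> step_arm(
  plan=[
    [[-1, -0.58, 0], [0, 0, 0], 1],
    [[-1, -0.58, 0], [0, 0, 0], 1],
    [[-1, -0.58, 0], [0, 0, 0], 1],
    [[-1, -0.58, 0], [0, 0, 0], 1],
    [[-1, -0.58, 0], [0, 0, 0], 1],
  ],
)

```text
clock: 3.73
ee_pos: [347.9, -299.1, 267.9]
eef_rot: [-3.141, -0.0, -1.572]
force: [1.5, -0.4, 0.2]
opening: 87.1
finger_force: 0.0
```

>>> step_arm(
  plan=[
    [[-1, -0.58, 0], [0, 0, 0], 1],
    [[-1, -0.58, 0], [0, 0, 0], 1],
    [[-1, -0.58, 0], [0, 0, 0], 1],
    [[-1, -0.58, 0], [0, 0, 0], 1],
    [[-1, -0.58, 0], [0, 0, 0], 1],
  ],
)

```text
clock: 4.15
ee_pos: [435.0, -149.0, 268.0]
eef_rot: [-3.141, -0.0, -1.571]
force: [-0.3, -0.8, -0.7]
opening: 87.3
finger_force: 0.0
```

>>> step_arm(
  plan=[
    [[-1, -0.58, 0], [0, 0, 0], 1],
    [[-1, -0.58, 0], [0, 0, 0], 1],
    [[-1, -0.58, 0], [0, 0, 0], 1],
    [[-1, -0.58, 0], [0, 0, 0], 1],
    [[0, 0, 0], [0, 0, 0], 1],
  ],
)

```text
clock: 4.57
ee_pos: [506.9, -26.7, 267.2]
eef_rot: [-3.14, 0.001, -1.567]
force: [-0.2, -1.1, -0.3]
opening: 87.0
finger_force: 0.0
```

```bash
python3 - <<'E'
from h import *
import pickle
s=r.sense(); d=r.snapshot("wrist"); print(s["ee_pos"],s["eef_rot"])
cv2.imwrite("pics/w1.png",d["color"][:,:,::-1]); pickle.dump((s,d),open("w1.pkl","wb"))
for n in ["spare_pot","spare_tub","spare_glass","spare_dropper","spice_rack","refill_tray"]:
    for q in r.search_frame(n,"wrist"): print(n,[round(v) for v in q["rect"]],round(q["conf"],2))
E
```

```text
[506.88490118 -26.71191168 267.24920765] [-3.14013476e+00  5.18010269e-04 -1.56664156e+00]
spare_pot [330, 99, 371, 147] 0.8
spare_pot [355, 225, 390, 249] 0.73
spare_pot [250, 220, 286, 249] 0.61
spare_tub [355, 177, 404, 236] 0.91
spare_tub [334, 163, 402, 303] 0.36
spare_dropper [350, 275, 379, 302] 0.89
spare_dropper [354, 225, 389, 247] 0.39
spare_dropper [337, 163, 400, 303] 0.37
spice_rack [137, 92, 307, 313] 0.88
spice_rack [352, 179, 403, 234] 0.61
refill_tray [336, 166, 400, 301] 0.89
```

View pics/w1.png

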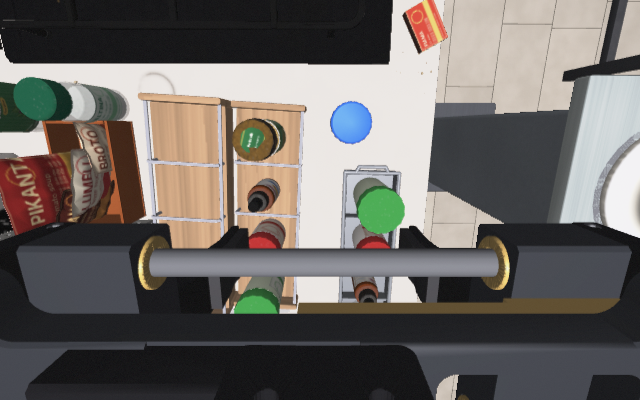

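The wrist view shows front glass (258,138), front dropper (263,197), spare tub (380,208), blue look-alike (350,122), and the rack right end at rows 95-105. The gripper body hides everything below row 225, so I move left for a second view.

>>> step_arm(
  plan=[
    [[-1, 0, 0], [0, 0, 0], 1],
    [[-1, 0, 0], [0, 0, 0], 1],
    [[-1, 0, 0], [0, 0, 0], 1],
    [[0, 0, 0], [0, 0, 0], 1],
    [[0, 0, 0], [0, 0, 0], 1],
  ],
)

```text
clock: 5.33
ee_pos: [504.0, 59.6, 267.7]
eef_rot: [-3.141, 0.0, -1.57]
force: [-0.9, -0.5, 0.6]
opening: 87.0
finger_force: 0.0
```

```bash
cat > look.py <<'E'
from h import *
import pickle,sys
n=sys.argv[1]
s=r.sense(); d=r.snapshot("wrist"); print(s["ee_pos"],s["eef_rot"],s["clock"])
cv2.imwrite(f"pics/{n}.png",d["color"][:,:,::-1]); pickle.dump((s,d),open(f"{n}.pkl","wb"))
E
python3 look.py w2
```

```text
[504.04208006  59.64179294 267.74049713] [-3.14138982e+00  4.99663262e-05 -1.57019932e+00] 5.3333
```

>>> step_arm(
  plan=[
    [[-1, 0, 0], [0, 0, 0], 1],
    [[-1, 0, 0], [0, 0, 0], 1],
    [[-1, 0, 0], [0, 0, 0], 1],
    [[-1, 0, 0], [0, 0, 0], 1],
    [[0, 0, 0], [0, 0, 0], 1],
  ],
)

```text
clock: 5.8
ee_pos: [504.9, 181.6, 267.4]
eef_rot: [-3.141, 0.001, -1.57]
force: [0.6, 0.2, 0.2]
opening: 87.2
finger_force: 0.0
```

```bash
sleep 0.1; python3 look.py w3; python3 - <<'E'
import cv2,numpy as np
a=cv2.imread("pics/w2.png")[60:290,60:460];b=cv2.imread("pics/w3.png")[60:290,60:460]
cv2.imwrite("pics/b.png",cv2.resize(np.vstack([a,b]),None,fx=1.3,fy=1.3,interpolation=cv2.INTER_CUBIC))
E
```

```text
[504.90693831 181.62347628 267.35501359] [-3.14087148e+00  7.95134329e-04 -1.56978281e+00] 5.8
```

View pics/b.png

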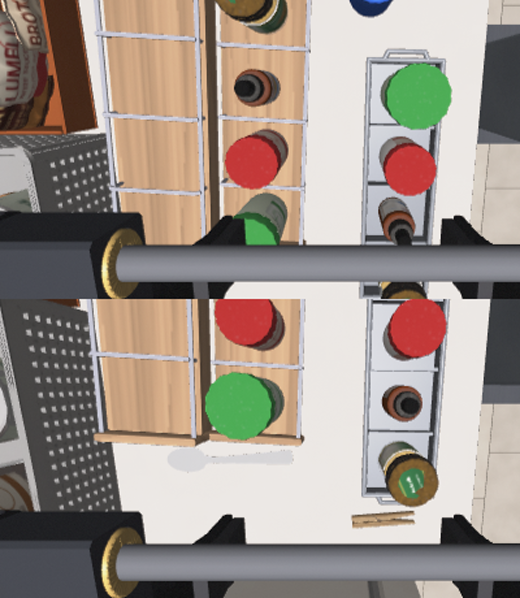

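w2/w3 (enlarged 1.3x) show all spares and the back tier wires clearly. Now fitting jars and rack.

```bash
cat > fitall.py <<'E'
from h import *
import pickle
W={n:(lambda sd:(cam(sd[1],sd[0]),sd[1]["color"]))(pickle.load(open(n+".pkl","rb"))) for n in("w1","w2","w3")}
for n in("top","side"):
    d=r.snapshot(n); W[n]=(cam(d),d["color"])
LID={"tub":(79,99,27.5,(45,85)),"pot":(60,83,23.5,(0,8))}
guess={("tub","spare"):(440,5,3),("pot","spare"):(442,70,3),("tub","front"):(590,130,12),("pot","front"):(584,60,12)}
for (k,w),g in guess.items():
    z0,z1,rr,(h0,h1)=LID[k]; p=np.array(g,float)
    for it in range(2):
        obs=[]
        for n,(c,im) in W.items():
            if n in("w1",) : continue
            hsv=cv2.cvtColor(im,cv2.COLOR_RGB2HSV); m=cv2.inRange(hsv,(h0,150,60),(h1,255,255))
            if k=="pot": m|=cv2.inRange(hsv,(174,150,60),(180,255,255))
            m=cv2.morphologyEx(m,cv2.MORPH_OPEN,np.ones((3,3)))
            e=proj(c,p+[0,0,z1])[0]; nc,lab,st,ce=cv2.connectedComponentsWithStats(m)
            for i in range(1,nc):
                x,y,ww,hh,a=st[i]
                if a>150 and np.hypot(*(ce[i]-e))<(25 if n[0]=="w" else 12) and y>0 and not(n[0]=="w" and y+hh>236): obs.append((n,c,np.array([x,y,x+ww,y+hh],float)))
        def f(q,full=False):
            o=[]
            for n,c,b in obs:
                P=np.vstack([np.c_[q[0]+rr*np.cos(A),q[1]+rr*np.sin(A),np.full(48,q[2]+z)] for z in(z0,z1)])
                u=proj(c,P)+.5; o.append(np.r_[u.min(0),u.max(0)]-b)
            return np.concatenate(o)
        s=least_squares(f,p,loss="soft_l1"); p=s.x
    print(w,k,[o[0] for o in obs],p.round(1),s.fun.round(1).reshape(-1,4).tolist())
# network on w3 picture must be newest: retake
s3=r.sense(); d3=r.snapshot("wrist"); c3=cam(d3,s3); W["w3"]=(c3,d3["color"])
for k,w,g in(("glass","spare",(450,196,3)),("dropper","spare",(446,138,3))):
    obs=[]
    for n in("w3","top","side"):
        e=proj(W[n][0],np.array(g)+[0,0,80])[0]
        for q in r.regions_of(w+"_"+k,n):
            b=np.array(q["rect"],float)
            if np.hypot(*((b[:2]+b[2:])/2-e))<25: obs.append((W[n][0],b)); print(n,b.round(),q["conf"]); break
    p,f=fit(k,obs,np.array(g,float)); print(w,k,p.round(1),f.round(1).tolist())
# rack
c2=W["w2"][0]; c3=cam(pickle.load(open("w3.pkl","rb"))[1],pickle.load(open("w3.pkl","rb"))[0])
u2=lambda x,y:(60+x/1.3,60+y/1.3); u3=lambda x,y:(60+x/1.3,60+(y-299)/1.3)
for nm,c,uv,z in [("bw1",c2,u2(108,33),74),("bw1",c2,u2(204,47),74),("bw2",c2,u2(110,116),74),("bw2",c2,u2(203,119),74),("bw3",c2,u2(115,189),74),("bw3",c2,u2(201,190),74),("bw3'",c3,u3(93,354),74),("bw3'",c3,u3(195,358),74),
 ("fw1",c2,u2(219,37),36),("fw1",c2,u2(303,47),36),("fw2",c2,u2(217,116),36),("fw2",c2,u2(303,119),36),("fw3'",c3,u3(214,361),36),("fw3'",c3,u3(302,368),36),("panelL back",c3,u3(95,437),74),("panelL mid",c3,u3(205,440),74),("panelL front",c3,u3(302,442),34)]:
    print(nm,ray(c,uv,z).round(1)[:2].tolist())
E
python3 fitall.py
```

```text
spare tub ['top', 'side'] [440.9   2.2  -0.9] [[-0.2, -0.7, 0.6, 0.5], [-2.1, -0.7, 1.6, 1.5]]
spare pot ['w2', 'w3', 'top', 'side'] [ 4.418e+02  7.070e+01 -1.000e-01] [[-0.7, -1.1, 0.7, 0.3], [-1.0, -0.6, 0.6, 0.7], [-0.7, -0.7, 0.2, 0.5], [-0.2, -0.0, 0.1, 1.8]]
front tub ['top'] [599.1 143.5 -62.6] [[0.2, -0.2, -0.2, 0.2]]
front pot ['w2', 'w3', 'top'] [586.2  62.1   7. ] [[-0.4, -1.4, 0.2, -0.1], [-0.3, -0.3, 0.8, 1.4], [-1.0, -0.4, 0.0, 0.1]]Traceback (most recent call last):
  File "fitall.py", line 35, in <module>
    for q in r.regions_of(w+"_"+k,n):
             ~~~~~~~~~~~~^^^^^^^^^^^
ValueError: no camera of that name has taken a picture
```

```bash
sed -i 's/<(25 if n\[0\]=="w" else 12) and y>0/<(45 if n[0]=="w" else 14) and y>0/; s/(h0,150,60)/(h0,110,60)/; s/regions_of(w+"_"+k,n)/regions_of(w+"_"+k,n.replace("w3","wrist"))/' fitall.py; python3 fitall.py
```

```text
spare tub ['w2', 'top', 'side'] [440.5   3.5  -1.4] [[-1.0, -1.4, 0.5, 0.3], [-0.8, -0.5, -0.1, 0.7], [-1.3, -0.1, 1.4, 1.1]]
spare pot ['w2', 'w3', 'top', 'side'] [ 4.417e+02  7.090e+01 -4.000e-01] [[-0.6, -0.9, 0.7, 0.4], [-1.0, -0.3, 0.5, -0.0], [-0.9, -0.7, 0.1, 0.5], [-0.2, 0.2, 0.0, 1.0]]
front tub ['w3', 'top'] [592.8 135.4  -0.9] [[0.1, -0.1, 0.6, 0.1], [-0.8, -1.5, 0.6, -0.4]]
front pot ['w2', 'w3', 'top'] [585.2  62.3  10.6] [[-0.4, -0.8, 0.6, -0.2], [-0.4, 0.1, 0.2, 0.3], [-1.1, -0.2, -0.1, 0.5]]
w3 [351. 171. 395. 222.] 0.84
top [248. 228. 263. 249.] 0.48
side [306. 252. 330. 295.] 0.76
spare glass [444.7 198.3  -0.8] [-1.7, -1.0, 0.5, -0.1, -11.4, 1.2, 1.5, 1.4, -0.4, 0.7, -1.4, -0.5]
w3 [352. 130. 387. 159.] 0.88
top [270. 232. 287. 243.] 0.62
side [326. 237. 341. 268.] 0.55
spare dropper [445.2 136.9   3.3] [1.6, 0.5, -1.2, -0.5, 0.3, -1.5, -0.5, 2.9, -0.7, -1.1, 0.7, 0.7]
bw1 [705.9, -48.2]
bw1 [624.2, -36.8]
bw2 [714.7, 22.6]
bw2 [630.6, 25.2]
bw3 [720.1, 91.3]
bw3 [638.4, 92.2]
bw3' [722.5, 92.1]
bw3' [633.8, 95.4]
fw1 [621.9, -49.1]
fw1 [541.8, -40.1]
fw2 [629.7, 25.7]
fw2 [543.5, 28.6]
fw3' [629.4, 96.0]
fw3' [544.2, 102.5]
panelL back [732.2, 164.8]
panelL mid [631.3, 167.5]
panelL front [546.2, 175.3]
```

```bash
python3 - <<'E'
import cv2,numpy as np
a=cv2.imread("pics/w2.png")[65:215,135:305];b=cv2.imread("pics/w3.png")[60:210,125:295]
f=lambda x:cv2.resize(x,None,fx=2.35,fy=4,interpolation=cv2.INTER_CUBIC)
g=np.hstack([f(a),f(b)]);print(g.shape)
for i in range(0,600,100): cv2.line(g,(0,i),(6,i),(255,0,255),1)
cv2.imwrite("pics/c.png",g)
E
```

```text
(600, 800, 3)
```

View pics/c.png

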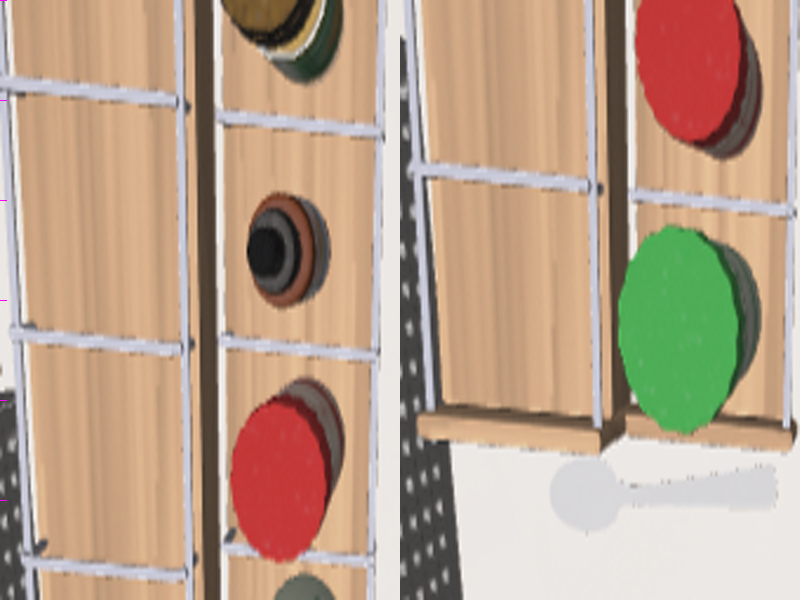

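```bash
cat > rack.py <<'E'
from h import *
import pickle
C={n:(lambda sd:cam(sd[1],sd[0]))(pickle.load(open(n+".pkl","rb"))) for n in("w2","w3")}
L=lambda X,Y:("w2",(135+X/2.35,65+Y/4)); Q=lambda X,Y:("w3",(125+(X-400)/2.35,60+Y/4))
O=[(L(5,85),'bb',-70),(L(185,103),'bf',-70),(L(20,331),'bb',0),(L(188,347),'bf',0),(L(30,562),'bb',70),(L(191,574),'bf',70),
(L(218,117),'fb',-70),(L(382,132),'ff',-70),(L(222,341),'fb',0),(L(377,354),'ff',0),(L(225,548),'fb',70),(L(371,560),'ff',70),
(Q(415,168),'bb',70),(Q(595,186),'bf',70),(Q(635,194),'fb',70),(Q(795,210),'ff',70)]
def pts(p,dz):
    x,y,w,a,b=p; X={'bb':47+b,'bf':47-b,'fb':-46+a,'ff':-46-a}
    for (n,uv),k,yy in O:
        P=np.array([x+X[k]*np.cos(w)-yy*np.sin(w),y+X[k]*np.sin(w)+yy*np.cos(w),(50 if k[0]=='b' else 12)+dz]); yield n,uv,P
for dz in(17,20,24):
    f=lambda p:np.concatenate([proj(C[n],P)[0]-uv for n,uv,P in pts(p,dz)])
    s=least_squares(f,[630,20,-.03,42,42],loss="soft_l1"); x,y,w=s.x[:3]
    print(dz,s.x.round(3),np.sqrt((s.fun**2).mean()).round(2))
    print(s.fun.reshape(-1,2).round(1).tolist()) if dz==20 else 0
    for yy in(105,35,-35,-105):
        for xx in(47,-46): print((xx,yy),round(x+xx*np.cos(w)-yy*np.sin(w),1),round(y+xx*np.sin(w)+yy*np.cos(w),1),end="; ")
    print()
E
python3 rack.py
```

```text
17 [ 6.3075e+02  2.6934e+01 -5.7000e-02  4.3787e+01  4.3283e+01] 0.63
(47, 105) 683.7 129.1; (-46, 105) 590.9 134.4; (47, 35) 679.7 59.2; (-46, 35) 586.8 64.5; (47, -35) 675.7 -10.7; (-46, -35) 582.8 -5.4; (47, -105) 671.6 -80.6; (-46, -105) 578.8 -75.3; 
20 [ 6.29711e+02  2.69010e+01 -5.70000e-02  4.34580e+01  4.29840e+01] 0.57
[[-0.5, -0.4], [-0.9, -0.2], [-1.1, 0.5], [-0.2, 0.7], [-0.2, -0.7], [0.3, 0.1], [1.0, -0.2], [0.1, 0.2], [0.4, -0.2], [0.3, 0.4], [0.2, -0.7], [1.1, -0.2], [1.4, 0.1], [0.0, 0.2], [-0.7, 0.1], [-0.6, 0.2]]
(47, 105) 682.6 129.1; (-46, 105) 589.8 134.3; (47, 35) 678.6 59.2; (-46, 35) 585.8 64.5; (47, -35) 674.6 -10.7; (-46, -35) 581.8 -5.4; (47, -105) 670.7 -80.6; (-46, -105) 577.8 -75.3; 
24 [ 6.28337e+02  2.67950e+01 -5.70000e-02  4.29980e+01  4.26510e+01] 0.76
(47, 105) 681.2 129.0; (-46, 105) 588.4 134.2; (47, 35) 677.2 59.1; (-46, 35) 584.4 64.3; (47, -35) 673.3 -10.8; (-46, -35) 580.4 -5.5; (47, -105) 669.3 -80.7; (-46, -105) 576.5 -75.4;
```

```bash
python3 - <<'E'
from h import *
import pickle
C={n:(lambda sd:cam(sd[1],sd[0]))(pickle.load(open(n+".pkl","rb"))) for n in("w1","w2")}
for n in("top","side"): C[n]=cam(r.snapshot(n))
def tri(o):
    f=lambda p:np.concatenate([proj(C[n],p)[0]-uv for n,uv in o]); s=least_squares(f,[780,30,80],loss="soft_l1"); print(s.x.round(),s.fun.round(1))
tri([("top",(338,65)),("side",(241.5,111)),("w1",(40,200))])
tri([("top",(312,108)),("w2",(141,162))])
tri([("top",(371,103)),("w1",(132,122))])
tri([("top",(384,78)),("w1",(40,100))])
E
```

```text
[817. -12. 114.] [-1.4  4.5  0.3  4.8 -1.  -0.5]
[768.  48.  -3.] [ 0.3 -0.1  0.1  0.2]
[773. -95.   1.] [-2.3  0.5 -0.2 -0.5]
[ 796. -115.  110.] [-0.4  0.1 -0.  -0.2]
```

```bash
python3 -c "
from station import r
s=r.sense();print(s['ee_pos'],s['eef_rot'],s['clock'],s['force'])"
```

```text
[504.2971358  179.21000659 267.55923395] [ 3.14157174e+00  5.29970669e-06 -1.57155330e+00] 6.55 [0.52959514 0.72040299 0.04378526]
```

>>> step_arm(
  plan=[
    [[-0.32, 0.99, 0.4], [0, 0, 0], 1],
    [[-0.32, 0.99, 0.4], [0, 0, 0], 1],
    [[0, 0, 1], [0, 0, 0], 1],
    [[0, 0, 1], [0, 0, 0], 1],
    [[0, 0, 1], [0, 0, 0], 1],
  ],
  newtons=15,
)

```text
clock: 6.97
ee_pos: [444.7, 199.1, 153.3]
eef_rot: [-3.14, 0.002, -1.57]
force: [0.1, -0.1, -0.1]
opening: 86.8
finger_force: 0.0
```

>>> step_arm(
  plan=[
    [[0, 0, 1], [0, 0, 0], 1],
    [[0, 0, 1], [0, 0, 0], 1],
    [[0, 0, 0.7], [0, 0, 0], 1],
    [[0, 0, 0.3], [0, 0, 0], 1],
    [[0, 0, 0.05], [0, 0, 0], 1],
  ],
)

```text
clock: 7.38
ee_pos: [444.1, 197.8, 60.4]
eef_rot: [3.139, -0.003, -1.571]
force: [-0.4, 1.2, 0.5]
opening: 86.9
finger_force: 0.0
```

>>> step_arm(
  plan=[
    [[0, 0, 0], [0, 0, 0], 0.65],
    [[0, 0, 0], [0, 0, 0], 0.6],
    [[0, 0, 0], [0, 0, 0], 0.5],
    [[0, 0, 0], [0, 0, 0], 0.45],
    [[0, 0, 0], [0, 0, 0], 0.4],
  ],
)

```text
clock: 7.8
ee_pos: [445.4, 198.9, 63.0]
eef_rot: [-3.14, 0.001, -1.571]
force: [0.3, 0.1, 0.3]
opening: 61.5
finger_force: 0.0
```

>>> step_arm(
  plan=[
    [[0, 0, 0], [0, 0, 0], 0.4],
    [[0, 0, 0], [0, 0, 0], 0.4],
    [[0, 0, 0], [0, 0, 0], 0.4],
  ],
)

```text
clock: 8.05
ee_pos: [445.0, 198.6, 62.3]
eef_rot: [-3.141, 0.0, -1.571]
force: [0.5, 0.2, 1.7]
opening: 43.4
finger_force: 15.0
```

>>> step_arm(
  plan=[
    [[0, 0, -0.6], [0, 0, 0], 0.4],
    [[0, 0, -1], [0, 0, 0], 0.4],
    [[0, 0, -1], [0, 0, 0], 0.4],
    [[0, 0, -1], [0, 0, 0], 0.4],
    [[0, 0, -1], [0, 0, 0], 0.4],
  ],
  newtons=20,
)

```text
clock: 8.47
ee_pos: [444.4, 198.2, 201.1]
eef_rot: [3.141, -0.0, -1.572]
force: [0.5, -0.1, -1.0]
opening: 43.5
finger_force: 20.0
```

>>> step_arm(
  plan=[
    [[0.5, -0.4, 0], [0, 0, 0], 0.4],
    [[0.8, -0.65, 0], [0, 0, 0], 0.4],
    [[0.8, -0.65, 0], [0, 0, 0], 0.4],
    [[0.8, -0.65, 0], [0, 0, 0], 0.4],
    [[0.8, -0.65, 0], [0, 0, 0], 0.4],
  ],
)

```text
clock: 8.88
ee_pos: [535.1, 86.3, 199.8]
eef_rot: [3.141, 0.0, -1.571]
force: [0.5, 1.1, -1.2]
opening: 43.3
finger_force: 20.0
```

>>> step_arm(
  plan=[
    [[0.8, -0.65, 0], [0, 0, 0], 0.4],
    [[0.8, -0.65, 0], [0, 0, 0], 0.4],
    [[0.8, -0.65, 0], [0, 0, 0], 0.4],
    [[0.8, -0.65, 0], [0, 0, 0], 0.4],
    [[0.8, -0.65, 0], [0, 0, 0], 0.4],
  ],
)

```text
clock: 9.3
ee_pos: [632.6, -33.9, 199.3]
eef_rot: [3.14, 0.0, -1.572]
force: [0.3, 0.7, -1.8]
opening: 43.5
finger_force: 20.0
```

>>> step_arm(
  plan=[
    [[0.8, -0.62, 0], [0, 0, 0], 0.4],
    [[0.8, 0, 0], [0, 0, 0], 0.4],
    [[0, 0, 0], [0, 0, 0], 0.4],
    [[0, 0, 0], [0, 0, 0], 0.4],
  ],
)

```text
clock: 9.63
ee_pos: [650.3, -81.9, 198.7]
eef_rot: [3.139, 0.0, -1.574]
force: [0.5, -0.2, -2.1]
opening: 43.3
finger_force: 20.0
```

>>> step_arm(
  plan=[
    [[-0.04, -0.68, 0], [0, 0, 0], 0.4],
    [[0, 0, 0.8], [0, 0, 0], 0.4],
    [[0, 0, 0.9], [0, 0, 0], 0.4],
    [[0, 0, 0.7], [0, 0, 0], 0.4],
    [[0, 0, 0.42], [0, 0, 0], 0.4],
  ],
)

```text
clock: 10.05
ee_pos: [669.1, -78.0, 112.1]
eef_rot: [3.136, 0.001, -1.571]
force: [-0.3, 0.5, -2.3]
opening: 43.5
finger_force: 20.0
```

>>> step_arm(
  plan=[
    [[0, 0, 0], [0, 0, 0], 0.4],
    [[0, 0, 0], [0, 0, 0], 0.4],
  ],
)

```text
clock: 10.22
ee_pos: [670.8, -78.5, 115.0]
eef_rot: [3.14, -0.0, -1.57]
force: [0.1, -0.5, -0.5]
opening: 43.4
finger_force: 20.0
```

```bash
cat > sv.py <<'E'
from h import *
import sys
s=r.sense();d=r.snapshot("side");e=r.snapshot("top");print(s["ee_pos"],s["force"],s["clock"],s["opening"])
f=lambda a:cv2.resize(a[:,:,::-1],(400,400),interpolation=cv2.INTER_CUBIC)
cv2.imwrite(f"pics/{sys.argv[1]}.png",np.hstack([f(d["color"][100:260,210:370]),f(e["color"][90:270,220:400])]))
E
python3 sv.py s1
```

```text
[670.78869434 -78.5191502  114.96758636] [ 0.06700802 -0.45341677 -0.45203063] 10.2167 43.40736306006171
```

View pics/s1.png

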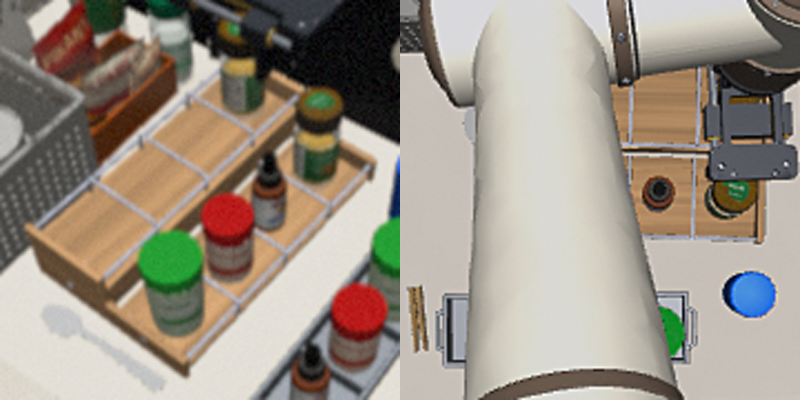

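The side view shows the glass jar over the back right place at (240,80), behind the front glass. I lower it gently.

>>> step_arm(
  plan=[
    [[0.07, 0, 0.08], [0, 0, 0], 0.4],
    [[0, 0, 0.05], [0, 0, 0], 0.4],
    [[0, 0, 0.03], [0, 0, 0], 0.4],
    [[0, 0, 0], [0, 0, 0], 0.4],
    [[0, 0, 0], [0, 0, 0], 0.4],
  ],
)

```text
clock: 10.73
ee_pos: [671.3, -81.6, 110.8]
eef_rot: [-3.141, 0.0, -1.572]
force: [0.5, 0.6, -0.9]
opening: 43.3
finger_force: 20.0
```

>>> step_arm(
  plan=[
    [[0, 0, 0.03], [0, 0, 0], 0.4],
    [[0, 0, 0], [0, 0, 0], 0.4],
    [[0, 0, 0], [0, 0, 0], 0.4],
  ],
)

```text
clock: 10.98
ee_pos: [671.2, -81.5, 109.7]
eef_rot: [3.141, -0.0, -1.571]
force: [0.0, -0.1, -1.4]
opening: 43.3
finger_force: 20.0
```

>>> step_arm(
  plan=[
    [[0, 0, 0.03], [0, 0, 0], 0.4],
    [[0, 0, 0], [0, 0, 0], 0.4],
    [[0, 0, 0], [0, 0, 0], 0.4],
  ],
)

```text
clock: 11.23
ee_pos: [671.4, -81.6, 109.4]
eef_rot: [-3.141, -0.0, -1.571]
force: [-0.2, 0.4, 2.7]
opening: 43.7
finger_force: 20.0
```

>>> step_arm(
  plan=[
    [[0, 0, 0.02], [0, 0, 0], 0.4],
    [[0, 0, 0], [0, 0, 0], 0.4],
    [[0, 0, 0], [0, 0, 0], 0.4],
  ],
)

```text
clock: 11.48
ee_pos: [671.4, -81.6, 109.3]
eef_rot: [-3.141, -0.0, -1.571]
force: [-2.8, 0.3, 5.8]
opening: 43.2
finger_force: 20.0
```

>>> step_arm(
  plan=[
    [[0, 0, 0], [0, 0, 0], 0.55],
    [[0, 0, 0], [0, 0, 0], 0.65],
    [[0, 0, 0], [0, 0, 0], 0.75],
    [[0, 0, 0], [0, 0, 0], 0.8],
    [[0, 0, -0.3], [0, 0, 0], 0.8],
  ],
)

```text
clock: 11.9
ee_pos: [669.8, -81.5, 114.9]
eef_rot: [3.137, 0.0, -1.572]
force: [-0.5, -0.2, -0.1]
opening: 65.6
finger_force: 0.0
```

>>> step_arm(
  plan=[
    [[0, 0, -0.7], [0, 0, 0], 0.8],
    [[0, 0, -1], [0, 0, 0], 0.8],
    [[0, 0, -1], [0, 0, 0], 0.8],
    [[0, 0, -1], [0, 0, 0], 1],
    [[-0.73, 0.75, 0], [0, 0, 0], 1],
  ],
)

```text
clock: 12.32
ee_pos: [654.8, -62.3, 236.0]
eef_rot: [-3.126, -0.002, -1.574]
force: [0.7, 1.4, 1.5]
opening: 76.2
finger_force: 0.0
```

>>> step_arm(
  plan=[
    [[-0.73, 0.75, 0], [0, 0, 0], 1],
    [[-0.73, 0.75, 0], [0, 0, 0], 1],
    [[-0.73, 0.75, 0], [0, 0, 0], 1],
    [[-0.73, 0.75, 0], [0, 0, 0], 1],
    [[-0.73, 0.75, 0], [0, 0, 0], 1],
  ],
)

```text
clock: 12.73
ee_pos: [535.3, 50.8, 228.9]
eef_rot: [-3.141, 0.0, -1.572]
force: [-1.1, 1.4, 0.5]
opening: 86.6
finger_force: 0.0
```

>>> step_arm(
  plan=[
    [[-0.73, 0.75, 0], [0, 0, 0], 1],
    [[-0.73, 0.75, 0], [0, 0, 0], 1],
    [[-0.73, 0.75, 0], [0, 0, 0], 1],
    [[-0.71, 0.75, 0], [0, 0, 0], 1],
    [[0, 0, 0], [0, 0, 0], 1],
  ],
)

```text
clock: 13.15
ee_pos: [443.6, 139.2, 229.3]
eef_rot: [-3.141, 0.002, -1.567]
force: [-1.0, 0.1, 0.7]
opening: 87.1
finger_force: 0.0
```

>>> step_arm(
  plan=[
    [[0, 0, 0], [0, 0, 0], 1],
  ],
)

```text
clock: 13.23
ee_pos: [445.8, 138.0, 229.3]
eef_rot: [-3.14, 0.001, -1.568]
force: [-0.4, 0.3, -0.6]
opening: 86.6
finger_force: 0.0
```

```bash
python3 look.py w4; python3 sv.py s2
```

```text
[445.8401804  138.04963372 229.32127446] [-3.13986813e+00  1.01574110e-03 -1.56819061e+00] 13.2333
[446.49135366 137.5186433  229.11232215] [-0.12728361 -0.38189177 -0.92466842] 13.2833 87.32638987230453
```

View pics/s2.png

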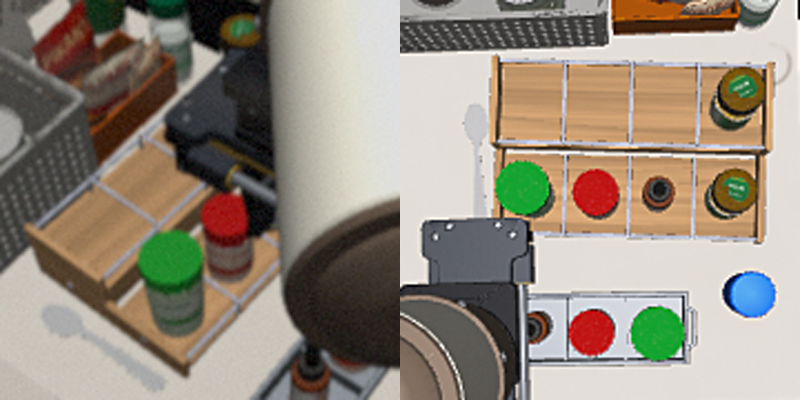

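The top view shows the glass spare upright in the back right place at (740,100), directly behind the front glass, with the front row unchanged. The dropper is next.

>>> step_arm(
  plan=[
    [[0, 0.04, 1], [0, 0, 0], 1],
    [[0, 0, 1], [0, 0, 0], 1],
    [[0, 0, 1], [0, 0, 0], 1],
    [[0, 0, 1], [0, 0, 0], 1],
    [[0, 0, 0.8], [0, 0, 0], 1],
  ],
  newtons=12,
)

```text
clock: 13.8
ee_pos: [445.3, 135.7, 82.2]
eef_rot: [3.14, -0.001, -1.574]
force: [-0.2, 0.8, 0.1]
opening: 87.1
finger_force: 0.0
```

>>> step_arm(
  plan=[
    [[0, 0, 0.6], [0, 0, 0], 1],
    [[0, 0, 0.4], [0, 0, 0], 1],
    [[0, 0, 0.3], [0, 0, 0], 0.9],
    [[0, 0, 0.15], [0, 0, 0], 0.8],
    [[0, 0, 0], [0, 0, 0], 0.6],
  ],
)

```text
clock: 14.22
ee_pos: [445.3, 136.4, 39.9]
eef_rot: [3.14, -0.001, -1.573]
force: [0.7, -0.2, 0.1]
opening: 74.7
finger_force: 0.0
```

>>> step_arm(
  plan=[
    [[0, 0, 0], [0, 0, 0], 0.5],
    [[0, 0, 0], [0, 0, 0], 0.4],
    [[0, 0, 0], [0, 0, 0], 0.3],
    [[0, 0, 0], [0, 0, 0], 0.3],
    [[0, 0, 0], [0, 0, 0], 0.3],
  ],
)

```text
clock: 14.63
ee_pos: [445.4, 137.3, 41.3]
eef_rot: [-3.141, 0.001, -1.571]
force: [-0.4, 0.2, 0.5]
opening: 41.7
finger_force: 0.0
```

>>> step_arm(
  plan=[
    [[0, 0, 0], [0, 0, 0], 0.3],
    [[0, 0, 0], [0, 0, 0], 0.3],
  ],
)

```text
clock: 14.8
ee_pos: [445.4, 137.2, 41.0]
eef_rot: [-3.141, 0.0, -1.571]
force: [0.1, 0.2, 0.7]
opening: 32.6
finger_force: 12.0
```

>>> step_arm(
  plan=[
    [[0, 0, -0.6], [0, 0, 0], 0.3],
    [[0, 0, -1], [0, 0, 0], 0.3],
    [[0, 0, -1], [0, 0, 0], 0.3],
    [[0, 0, -1], [0, 0, 0], 0.3],
    [[0, 0, -1], [0, 0, 0], 0.3],
  ],
  newtons=15,
)

```text
clock: 15.22
ee_pos: [444.6, 136.7, 180.0]
eef_rot: [3.141, -0.0, -1.572]
force: [0.1, 0.0, -1.6]
opening: 32.2
finger_force: 14.9
```

>>> step_arm(
  plan=[
    [[0.33, -0.44, 0], [0, 0, 0], 0.3],
    [[0.5, -0.8, 0], [0, 0, 0], 0.3],
    [[0.5, -0.8, 0], [0, 0, 0], 0.3],
    [[0.5, -0.8, 0], [0, 0, 0], 0.3],
    [[0.5, -0.8, 0], [0, 0, 0], 0.3],
  ],
)

```text
clock: 15.63
ee_pos: [554.9, 66.3, 178.5]
eef_rot: [3.141, 0.0, -1.571]
force: [-0.3, 0.4, -1.2]
opening: 32.0
finger_force: 14.9
```

>>> step_arm(
  plan=[
    [[0.5, -0.8, 0], [0, 0, 0], 0.3],
    [[0.5, -0.8, 0], [0, 0, 0], 0.3],
    [[0.5, -0.8, 0], [0, 0, 0], 0.3],
    [[0.5, -0.8, 0], [0, 0, 0], 0.3],
    [[0.4, -0.5, 0], [0, 0, 0], 0.3],
  ],
)

```text
clock: 16.05
ee_pos: [666.8, -6.2, 177.6]
eef_rot: [3.141, -0.0, -1.572]
force: [0.7, -0.1, -0.2]
opening: 32.0
finger_force: 14.9
```

>>> step_arm(
  plan=[
    [[0.2, -0.3, 0], [0, 0, 0], 0.3],
    [[0, 0, 0], [0, 0, 0], 0.3],
    [[0, 0, 0], [0, 0, 0], 0.3],
  ],
)

```text
clock: 16.3
ee_pos: [673.9, -11.4, 177.5]
eef_rot: [3.139, 0.0, -1.573]
force: [0.1, 0.8, -0.5]
opening: 32.0
finger_force: 14.9
```

>>> step_arm(
  plan=[
    [[0, 0, 0.6], [0, 0, 0], 0.3],
    [[0, 0, 0.9], [0, 0, 0], 0.3],
    [[0, 0, 0.8], [0, 0, 0], 0.3],
    [[0, 0, 0.45], [0, 0, 0], 0.3],
    [[0, 0, 0.15], [0, 0, 0], 0.3],
  ],
)

```text
clock: 16.72
ee_pos: [671.4, -10.4, 88.6]
eef_rot: [3.135, -0.0, -1.571]
force: [-0.5, 0.2, -1.3]
opening: 32.1
finger_force: 14.9
```

>>> step_arm(
  plan=[
    [[0, 0, 0.03], [0, 0, 0], 0.3],
    [[0, 0, 0], [0, 0, 0], 0.3],
    [[0, 0, 0], [0, 0, 0], 0.3],
    [[0, 0, 0], [0, 0, 0], 0.3],
  ],
)

```text
clock: 17.05
ee_pos: [675.1, -10.7, 92.6]
eef_rot: [-3.139, 0.0, -1.571]
force: [0.5, 0.5, -1.1]
opening: 32.0
finger_force: 14.9
```

>>> step_arm(
  plan=[
    [[0, 0, 0.05], [0, 0, 0], 0.3],
    [[0, 0, 0.05], [0, 0, 0], 0.3],
    [[0, 0, 0.02], [0, 0, 0], 0.3],
    [[0, 0, 0], [0, 0, 0], 0.3],
    [[0, 0, 0], [0, 0, 0], 0.3],
  ],
)

```text
clock: 17.47
ee_pos: [674.7, -11.1, 88.1]
eef_rot: [-3.14, -0.0, -1.571]
force: [-1.3, -0.6, 4.0]
opening: 32.4
finger_force: 14.9
```

>>> step_arm(
  plan=[
    [[0, 0, 0.03], [0, 0, 0], 0.3],
    [[0, 0, 0], [0, 0, 0], 0.3],
    [[0, 0, 0], [0, 0, 0], 0.3],
  ],
)

```text
clock: 17.72
ee_pos: [674.9, -11.1, 87.9]
eef_rot: [-3.14, -0.0, -1.571]
force: [-0.1, 0.8, 5.1]
opening: 32.2
finger_force: 14.9
```

>>> step_arm(
  plan=[
    [[0, 0, 0], [0, 0, 0], 0.42],
    [[0, 0, 0], [0, 0, 0], 0.5],
    [[0, 0, 0], [0, 0, 0], 0.6],
    [[0, 0, 0], [0, 0, 0], 0.7],
    [[0, 0, -0.3], [0, 0, 0], 0.7],
  ],
)

```text
clock: 18.13
ee_pos: [672.6, -11.2, 93.0]
eef_rot: [3.136, -0.0, -1.572]
force: [-1.0, 0.0, -1.5]
opening: 55.2
finger_force: 0.0
```

>>> step_arm(
  plan=[
    [[0, 0, -0.7], [0, 0, 0], 0.7],
    [[0, 0, -1], [0, 0, 0], 0.7],
    [[0, 0, -1], [0, 0, 0], 0.7],
    [[0, 0, -1], [0, 0, 0], 0.7],
    [[0, 0, -0.5], [0, 0, 0], 1],
  ],
)

```text
clock: 18.55
ee_pos: [675.9, -11.2, 226.8]
eef_rot: [-3.134, -0.0, -1.571]
force: [0.1, 0.3, 1.4]
opening: 63.0
finger_force: 0.0
```

>>> step_arm(
  plan=[
    [[-0.3, 0.86, 0], [0, 0, 0], 1],
    [[-0.3, 0.86, 0], [0, 0, 0], 1],
    [[-0.3, 0.86, 0], [0, 0, 0], 1],
    [[-0.3, 0.86, 0], [0, 0, 0], 1],
    [[-0.3, 0.86, 0], [0, 0, 0], 1],
  ],
)

```text
clock: 18.97
ee_pos: [544.0, 34.2, 221.8]
eef_rot: [-3.141, 0.0, -1.572]
force: [-0.2, 0.5, 0.4]
opening: 85.7
finger_force: 0.0
```

>>> step_arm(
  plan=[
    [[-0.3, 0.86, 0], [0, 0, 0], 1],
    [[-0.3, 0.86, 0], [0, 0, 0], 1],
    [[-0.3, 0.86, 0], [0, 0, 0], 1],
    [[-0.33, 0.89, 0], [0, 0, 0], 1],
    [[0, 0, 0], [0, 0, 0], 1],
  ],
)

```text
clock: 19.38
ee_pos: [437.2, 71.2, 222.0]
eef_rot: [3.141, 0.001, -1.57]
force: [-0.5, 0.3, -0.4]
opening: 86.7
finger_force: 0.0
```

>>> step_arm(
  plan=[
    [[0, 0, 0], [0, 0, 0], 1],
    [[0, 0, 0], [0, 0, 0], 1],
  ],
)

```text
clock: 19.55
ee_pos: [441.8, 71.3, 222.1]
eef_rot: [-3.14, 0.001, -1.571]
force: [-0.0, -0.8, 0.3]
opening: 87.2
finger_force: 0.0
```

```bash
python3 sv.py s3
```

```text
[441.79887554  71.25171532 222.1199552 ] [-0.04804575 -0.7712223   0.34794776] 19.55 87.21243262546655
```

View pics/s3.png

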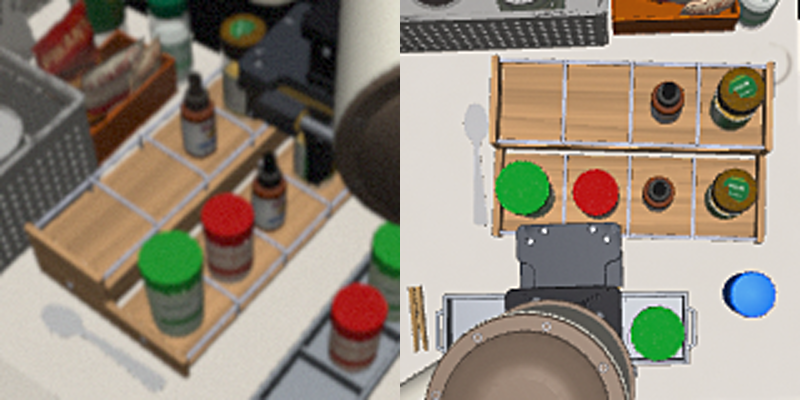

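The dropper stands upright behind the front dropper (top crop 668,100; side crop 198,115). Now the red pot.

>>> step_arm(
  plan=[
    [[0, 0, 1], [0, 0, 0], 1],
    [[0, 0, 1], [0, 0, 0], 1],
    [[0, 0, 1], [0, 0, 0], 1],
    [[0, 0, 1], [0, 0, 0], 1],
    [[0, 0, 0.8], [0, 0, 0], 1],
  ],
  newtons=15,
)

```text
clock: 20.07
ee_pos: [441.2, 70.4, 75.1]
eef_rot: [3.14, -0.001, -1.573]
force: [0.7, 0.0, -0.6]
opening: 87.5
finger_force: 0.0
```

>>> step_arm(
  plan=[
    [[0, 0, 0.45], [0, 0, 0], 1],
    [[0, 0, 0.2], [0, 0, 0], 0.9],
    [[0, 0, 0.08], [0, 0, 0], 0.8],
    [[0, 0, 0], [0, 0, 0], 0.7],
    [[0, 0, 0], [0, 0, 0], 0.6],
  ],
)

```text
clock: 20.48
ee_pos: [442.2, 71.3, 56.2]
eef_rot: [-3.14, 0.001, -1.572]
force: [-0.1, -0.1, -0.4]
opening: 67.6
finger_force: 0.0
```

>>> step_arm(
  plan=[
    [[0, 0, 0], [0, 0, 0], 0.5],
    [[0, 0, 0], [0, 0, 0], 0.45],
    [[0, 0, 0], [0, 0, 0], 0.4],
    [[0, 0, 0], [0, 0, 0], 0.4],
    [[0, 0, 0], [0, 0, 0], 0.4],
  ],
)

```text
clock: 20.9
ee_pos: [441.8, 71.3, 56.1]
eef_rot: [-3.14, 0.001, -1.571]
force: [0.4, 0.5, 4.1]
opening: 46.5
finger_force: 15.0
```

>>> step_arm(
  plan=[
    [[0, 0, -0.6], [0, 0, 0], 0.4],
    [[0, 0, -1], [0, 0, 0], 0.4],
    [[0, 0, -1], [0, 0, 0], 0.4],
    [[0, 0, -1], [0, 0, 0], 0.4],
    [[0, 0, -1], [0, 0, 0], 0.4],
  ],
  newtons=20,
)

```text
clock: 21.32
ee_pos: [440.4, 70.8, 194.6]
eef_rot: [3.141, -0.0, -1.572]
force: [0.5, 0.4, -1.5]
opening: 46.7
finger_force: 20.0
```

>>> step_arm(
  plan=[
    [[0.04, -0.5, 0], [0, 0, 0], 0.4],
    [[0.04, -0.9, 0], [0, 0, 0], 0.4],
    [[0.04, -0.9, 0], [0, 0, 0], 0.4],
    [[0.04, -0.9, 0], [0, 0, 0], 0.4],
    [[0.04, -0.9, 0], [0, 0, 0], 0.4],
  ],
)

```text
clock: 21.73
ee_pos: [564.8, 64.8, 193.0]
eef_rot: [3.14, 0.0, -1.571]
force: [0.9, 0.0, -1.1]
opening: 46.8
finger_force: 20.0
```

>>> step_arm(
  plan=[
    [[0.04, -0.9, 0], [0, 0, 0], 0.4],
    [[0.04, -0.9, 0], [0, 0, 0], 0.4],
    [[0.04, -0.9, 0], [0, 0, 0], 0.4],
    [[0.04, -0.7, 0], [0, 0, 0], 0.4],
    [[0.04, -0.39, 0], [0, 0, 0], 0.4],
  ],
)

```text
clock: 22.15
ee_pos: [679.6, 58.7, 191.7]
eef_rot: [3.14, -0.0, -1.572]
force: [1.1, 0.3, -2.0]
opening: 46.7
finger_force: 20.0
```

>>> step_arm(
  plan=[
    [[0, 0, 0], [0, 0, 0], 0.4],
    [[0, 0, 0.6], [0, 0, 0], 0.4],
    [[0, 0, 0.9], [0, 0, 0], 0.4],
    [[0, 0, 0.7], [0, 0, 0], 0.4],
    [[0, 0, 0.4], [0, 0, 0], 0.4],
  ],
)

```text
clock: 22.57
ee_pos: [675.1, 58.7, 112.0]
eef_rot: [3.135, -0.001, -1.572]
force: [-0.4, 0.4, -1.2]
opening: 46.7
finger_force: 20.0
```

>>> step_arm(
  plan=[
    [[0, 0, 0.12], [0, 0, 0], 0.4],
    [[0, 0, 0], [0, 0, 0], 0.4],
    [[0, 0, 0], [0, 0, 0], 0.4],
  ],
)

```text
clock: 22.82
ee_pos: [678.6, 59.0, 113.1]
eef_rot: [-3.14, 0.0, -1.571]
force: [-0.9, 0.9, -0.9]
opening: 46.8
finger_force: 20.0
```

>>> step_arm(
  plan=[
    [[0, 0, 0.1], [0, 0, 0], 0.4],
    [[0, 0, 0.1], [0, 0, 0], 0.4],
    [[0, 0, 0.07], [0, 0, 0], 0.4],
    [[0, 0, 0.03], [0, 0, 0], 0.4],
    [[0, 0, 0], [0, 0, 0], 0.4],
  ],
)

```text
clock: 23.23
ee_pos: [677.9, 58.9, 103.3]
eef_rot: [-3.141, -0.0, -1.571]
force: [-0.2, -0.4, 0.5]
opening: 46.2
finger_force: 20.0
```

>>> step_arm(
  plan=[
    [[0, 0, 0.03], [0, 0, 0], 0.4],
    [[0, 0, 0], [0, 0, 0], 0.4],
    [[0, 0, 0], [0, 0, 0], 0.4],
  ],
)

```text
clock: 23.48
ee_pos: [678.1, 58.9, 103.2]
eef_rot: [-3.141, -0.0, -1.571]
force: [-2.4, -0.3, 6.0]
opening: 46.7
finger_force: 20.0
```

>>> step_arm(
  plan=[
    [[0, 0, 0.02], [0, 0, 0], 0.4],
    [[0, 0, 0], [0, 0, 0], 0.4],
    [[0, 0, 0], [0, 0, 0], 0.4],
  ],
)

```text
clock: 23.73
ee_pos: [678.1, 58.9, 103.1]
eef_rot: [-3.141, -0.0, -1.571]
force: [-3.6, 1.2, 7.1]
opening: 46.7
finger_force: 20.0
```

>>> step_arm(
  plan=[
    [[0, 0, 0], [0, 0, 0], 0.58],
    [[0, 0, 0], [0, 0, 0], 0.65],
    [[0, 0, 0], [0, 0, 0], 0.75],
    [[0, 0, 0], [0, 0, 0], 0.8],
    [[0, 0, -0.3], [0, 0, 0], 0.8],
  ],
)

```text
clock: 24.15
ee_pos: [676.6, 58.6, 108.1]
eef_rot: [3.137, -0.001, -1.572]
force: [0.1, -0.3, 0.2]
opening: 66.7
finger_force: 0.0
```

>>> step_arm(
  plan=[
    [[0, 0, -0.7], [0, 0, 0], 0.8],
    [[0, 0, -1], [0, 0, 0], 0.8],
    [[0, 0, -1], [0, 0, 0], 0.8],
    [[0, 0, -1], [0, 0, 0], 0.8],
    [[0, 0, -0.15], [0, 0, 0], 1],
  ],
)

```text
clock: 24.57
ee_pos: [681.0, 59.0, 233.7]
eef_rot: [-3.129, 0.001, -1.571]
force: [-0.0, -0.7, 1.9]
opening: 72.0
finger_force: 0.0
```

>>> step_arm(
  plan=[
    [[0.2, 0.86, 0], [0, 0, 0], 1],
    [[0.2, 0.86, 0], [0, 0, 0], 1],
    [[0.2, 0.86, 0], [0, 0, 0], 1],
    [[0.2, 0.86, 0], [0, 0, 0], 1],
    [[0.2, 0.86, 0], [0, 0, 0], 1],
  ],
)

```text
clock: 24.98
ee_pos: [547.8, 28.6, 226.2]
eef_rot: [-3.141, 0.0, -1.571]
force: [-0.4, 0.1, 0.8]
opening: 86.7
finger_force: 0.0
```

>>> step_arm(
  plan=[
    [[0.2, 0.86, 0], [0, 0, 0], 1],
    [[0.2, 0.86, 0], [0, 0, 0], 1],
    [[0.2, 0.86, 0], [0, 0, 0], 1],
    [[0.2, 0.7, 0], [0, 0, 0], 1],
    [[0.05, 0.34, 0], [0, 0, 0], 1],
  ],
)

```text
clock: 25.4
ee_pos: [438.0, 2.8, 226.5]
eef_rot: [-3.141, 0.001, -1.572]
force: [-0.0, -0.0, -0.5]
opening: 87.1
finger_force: 0.0
```

>>> step_arm(
  plan=[
    [[0, 0, 0], [0, 0, 0], 1],
    [[0, 0, 0], [0, 0, 0], 1],
  ],
)

```text
clock: 25.57
ee_pos: [441.1, 3.8, 226.7]
eef_rot: [-3.139, 0.001, -1.571]
force: [-0.0, 0.2, 0.3]
opening: 87.2
finger_force: 0.0
```

```bash
python3 sv.py s4
```

```text
[441.13554974   3.78104182 226.68144342] [-0.02096426  0.1892068   0.29982457] 25.5667 87.23622415727158
```

View pics/s4.png

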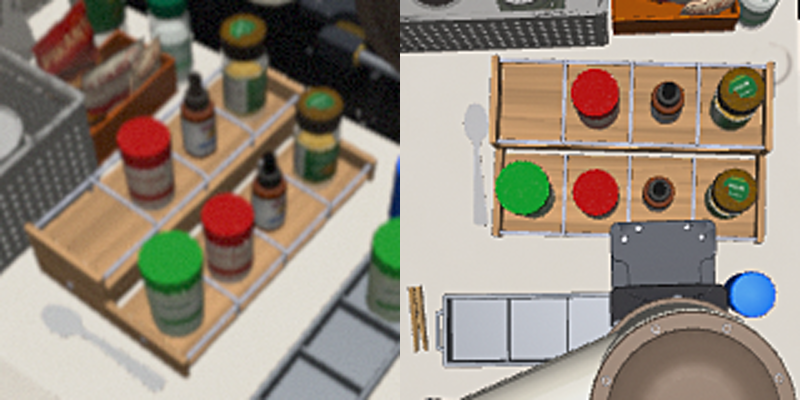

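The pot stands in the second back place (top crop 595,95), behind the front pot. Last is the tub.

>>> step_arm(
  plan=[
    [[0, 0, 1], [0, 0, 0], 1],
    [[0, 0, 1], [0, 0, 0], 1],
    [[0, 0, 1], [0, 0, 0], 1],
    [[0, 0, 0.9], [0, 0, 0], 1],
    [[0, 0, 0.7], [0, 0, 0], 1],
  ],
  newtons=15,
)

```text
clock: 26.08
ee_pos: [440.6, 3.6, 85.4]
eef_rot: [3.139, -0.001, -1.572]
force: [1.2, 0.3, 1.0]
opening: 86.5
finger_force: 0.0
```

>>> step_arm(
  plan=[
    [[0, 0, 0.36], [0, 0, 0], 1],
    [[0, 0, 0.15], [0, 0, 0], 0.95],
    [[0, 0, 0.05], [0, 0, 0], 0.85],
    [[0, 0, 0], [0, 0, 0], 0.75],
    [[0, 0, 0], [0, 0, 0], 0.65],
  ],
)

```text
clock: 26.5
ee_pos: [441.4, 3.9, 71.7]
eef_rot: [-3.14, 0.0, -1.571]
force: [0.3, 0.4, 0.2]
opening: 69.6
finger_force: 0.0
```

>>> step_arm(
  plan=[
    [[0, 0, 0], [0, 0, 0], 0.55],
    [[0, 0, 0], [0, 0, 0], 0.5],
    [[0, 0, 0], [0, 0, 0], 0.5],
    [[0, 0, 0], [0, 0, 0], 0.5],
    [[0, 0, 0], [0, 0, 0], 0.5],
  ],
)

```text
clock: 26.92
ee_pos: [441.0, 3.7, 71.7]
eef_rot: [-3.14, 0.0, -1.571]
force: [-0.2, -0.4, 4.0]
opening: 53.5
finger_force: 15.0
```

>>> step_arm(
  plan=[
    [[0, 0, -0.7], [0, 0, 0], 0.5],
    [[0, 0, -1], [0, 0, 0], 0.5],
    [[0, 0, -1], [0, 0, 0], 0.5],
    [[0, 0, -1], [0, 0, 0], 0.5],
    [[0, 0, -1], [0, 0, 0], 0.5],
  ],
  newtons=20,
)

```text
clock: 27.33
ee_pos: [439.3, 3.3, 213.1]
eef_rot: [3.14, 0.0, -1.572]
force: [1.7, 0.9, -0.9]
opening: 53.3
finger_force: 20.0
```

>>> step_arm(
  plan=[
    [[-0.3, -0.5, 0], [0, 0, 0], 0.5],
    [[-0.45, -0.9, 0], [0, 0, 0], 0.5],
    [[-0.45, -0.9, 0], [0, 0, 0], 0.5],
    [[-0.45, -0.9, 0], [0, 0, 0], 0.5],
    [[-0.45, -0.9, 0], [0, 0, 0], 0.5],
  ],
)

```text
clock: 27.75
ee_pos: [563.7, 66.9, 211.5]
eef_rot: [3.14, 0.0, -1.572]
force: [0.0, -0.1, -1.1]
opening: 53.2
finger_force: 20.0
```

>>> step_arm(
  plan=[
    [[-0.45, -0.9, 0], [0, 0, 0], 0.5],
    [[-0.45, -0.9, 0], [0, 0, 0], 0.5],
    [[-0.45, -0.9, 0], [0, 0, 0], 0.5],
    [[-0.45, -0.8, 0], [0, 0, 0], 0.5],
    [[-0.28, -0.45, 0], [0, 0, 0], 0.5],
  ],
)

```text
clock: 28.17
ee_pos: [683.4, 129.9, 210.0]
eef_rot: [3.14, -0.0, -1.571]
force: [0.7, 0.3, -0.9]
opening: 53.2
finger_force: 20.0
```

>>> step_arm(
  plan=[
    [[0, 0, 0], [0, 0, 0], 0.5],
    [[0, 0, 0.6], [0, 0, 0], 0.5],
    [[0, 0, 0.9], [0, 0, 0], 0.5],
    [[0, 0, 0.7], [0, 0, 0], 0.5],
    [[0, 0, 0.4], [0, 0, 0], 0.5],
  ],
)

```text
clock: 28.58
ee_pos: [679.2, 128.0, 130.2]
eef_rot: [3.135, -0.001, -1.572]
force: [-0.3, 0.0, -1.9]
opening: 53.3
finger_force: 20.0
```

>>> step_arm(
  plan=[
    [[0, 0, 0.12], [0, 0, 0], 0.5],
    [[0, 0, 0], [0, 0, 0], 0.5],
    [[0, 0, 0], [0, 0, 0], 0.5],
  ],
)

```text
clock: 28.83
ee_pos: [682.5, 128.8, 131.7]
eef_rot: [-3.14, 0.0, -1.571]
force: [-0.5, 0.6, -0.2]
opening: 52.9
finger_force: 20.0
```

>>> step_arm(
  plan=[
    [[0, 0, 0.1], [0, 0, 0], 0.5],
    [[0, 0, 0.12], [0, 0, 0], 0.5],
    [[0, 0, 0.1], [0, 0, 0], 0.5],
    [[0, 0, 0.05], [0, 0, 0], 0.5],
    [[0, 0, 0], [0, 0, 0], 0.5],
  ],
)

```text
clock: 29.25
ee_pos: [681.7, 128.7, 119.1]
eef_rot: [3.141, -0.0, -1.571]
force: [-0.4, 0.4, -2.2]
opening: 53.2
finger_force: 20.0
```

>>> step_arm(
  plan=[
    [[0, 0, 0.04], [0, 0, 0], 0.5],
    [[0, 0, 0], [0, 0, 0], 0.5],
    [[0, 0, 0], [0, 0, 0], 0.5],
  ],
)

```text
clock: 29.5
ee_pos: [682.0, 128.8, 118.9]
eef_rot: [-3.141, -0.0, -1.571]
force: [-1.4, 0.0, 2.5]
opening: 53.2
finger_force: 20.0
```

Contact (+2.5 N) at the expected height. I release, rise, and back off to check.

>>> step_arm(
  plan=[
    [[0, 0, 0.01], [0, 0, 0], 0.5],
    [[0, 0, 0], [0, 0, 0], 0.66],
    [[0, 0, 0], [0, 0, 0], 0.75],
    [[0, 0, 0], [0, 0, 0], 0.85],
    [[0, 0, 0], [0, 0, 0], 0.85],
  ],
)

```text
clock: 29.92
ee_pos: [681.9, 128.8, 117.4]
eef_rot: [3.141, 0.0, -1.572]
force: [0.2, -0.4, 0.4]
opening: 69.2
finger_force: 0.0
```

>>> step_arm(
  plan=[
    [[0, 0, -0.5], [0, 0, 0], 0.85],
    [[0, 0, -1], [0, 0, 0], 0.85],
    [[0, 0, -1], [0, 0, 0], 0.85],
    [[0, 0, -1], [0, 0, 0], 0.85],
    [[0, 0, -0.3], [0, 0, 0], 0.85],
  ],
)

```text
clock: 30.33
ee_pos: [684.3, 129.1, 237.8]
eef_rot: [-3.132, 0.002, -1.571]
force: [0.6, -0.7, 0.6]
opening: 73.8
finger_force: 0.0
```

>>> step_arm(
  plan=[
    [[0.7, 0.9, 0], [0, 0, 0], 0.85],
    [[0.7, 0.9, 0], [0, 0, 0], 0.85],
    [[0.7, 0.9, 0], [0, 0, 0], 0.85],
    [[0.7, 0.9, 0], [0, 0, 0], 0.85],
    [[0.7, 0.9, 0], [0, 0, 0], 0.85],
  ],
)

```text
clock: 30.75
ee_pos: [545.3, 23.0, 231.3]
eef_rot: [3.141, 0.0, -1.571]
force: [0.9, -0.3, -0.3]
opening: 74.2
finger_force: 0.0
```

>>> step_arm(
  plan=[
    [[0.7, 0.9, 0], [0, 0, 0], 0.85],
    [[0.7, 0.9, 0], [0, 0, 0], 0.85],
    [[0.7, 0.6, 0], [0, 0, 0], 0.85],
    [[0, 0, 0], [0, 0, 0], 0.85],
    [[0, 0, 0], [0, 0, 0], 0.85],
  ],
)

```text
clock: 31.17
ee_pos: [474.2, -39.8, 232.2]
eef_rot: [-3.14, 0.0, -1.573]
force: [0.4, -0.2, 0.2]
opening: 74.1
finger_force: 0.0
```

```bash
python3 sv.py s5
```

```text
[474.16995679 -39.82617124 232.18338206] [ 0.38994125 -0.18058458  0.15371165] 31.1667 74.05309173298922
```

View pics/s5.png

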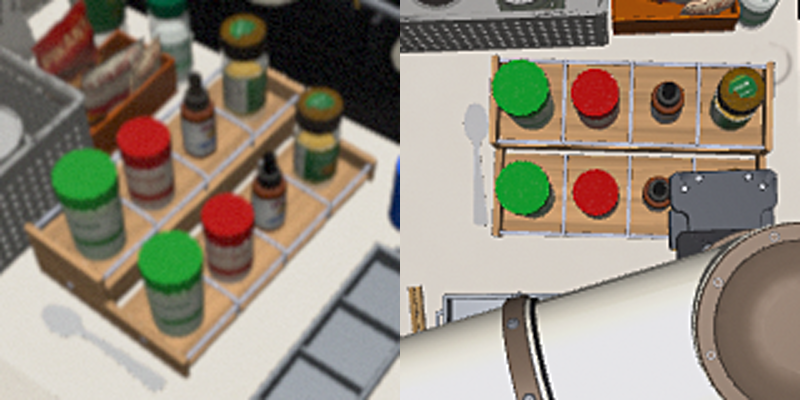

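The side view shows all four spares upright on the back tier: tub (88,205), pot (145,160), dropper (198,115), glass (243,65). Each is behind its own kind, and the front row is unmoved.

```bash
python3 -c "
from station import r
print(r.close_job())"
```

```text
the job is handed in; nothing more can be done
None
```

All four spares stand upright on the back tier, each behind the jar of its own kind; the front row is where it was, the blue look-alike was left alone, and the job was handed in at about 31 s.

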